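# Empty the tart press and hold its crumb gate open

## Task

Lift the finished tart case out of the press's open die and set it down, not dropped, upright on the clear part of the tray. Then, with the die empty, turn the press's spring-return dial clockwise past the first two clicks to the third (the orange mark) and keep hold of it there so the crumb gate stays open: finish while still holding the dial. Leave the two tarts already on the tray, the pot and the jar where they are.

Things in the scene. Friction and masses are not known exactly. Their poses are not given: they have to be found in the camera images.
- case_centre (a point): the tart case in the die: a stiff golden-brown open cup, straight-walled collar 56 mm across outside from 18 mm up to its rim at 52 mm, tapering below to a 44 mm foot; wall 4 mm, about 50 g. Point at its centre, 26 mm above its foot; z is its axis (up). In the die its top 34 mm stand proud of the die's face. Grip it across the collar from above. Its place when set down: anywhere clear on the tray floor
- case: the same tart case as a body; origin at the centre of its foot
- press: the tart press, fixed: white box 180 mm (x) by 300 mm (y), top 66 mm above the table; origin under its centre on the table. Die centred at its y = -75 mm, dial at its y = +85 mm. The crumb gate is a brass plate under the die, driven by the dial
- die (a point): centre of the die's mouth, level with the die's face, 96 mm above the table; die block 130 mm square; round cavity 63 mm across and 18 mm deep, with a 35 mm crumb hole in its floor that the brass gate shuts; axes as the press
- dial_grip (a point): middle of the dial's finger bar, on the dial's axis, 93 mm above the table: black bar 60 mm long (along this point's x), 14 mm wide (y), 32 mm tall, its top at 109 mm and its foot on a 68 mm black disc whose top is at 77 mm. White line on the bar's top shows the pointer end, towards this point's +x. Pinch the bar across its width from above. Turns with the dial
- dial (a joint): dial angle in rad, 0 at rest, growing as it turns clockwise seen from above; clicks (white marks) at 0.40 and 0.80, third click (orange mark) at 1.20, a stop at 1.30. A spring returns it to 0 from anywhere when let go: about 0.06 N m at rest, 0.2 N m at the third click; the bumps between clicks (at 0.2, 0.6 and 1.0) add a ripple of about 0.03 N m
- tray_in (a point): centre of the tray's inner floor, 4 mm above the table: fixed aluminium tray with paper, 240 mm (this point's x) by 220 mm (y) outside, rim 16 mm above the table, walls 4 mm. Its half towards -x is clear; two finished tarts stand near x = +70 mm, y = +60 and -60 mm
- tart_a_centre (a point): a finished tart case like the one in the die (56 mm across, 52 mm tall) standing on the tray's far half; bystander, leave alone; centre, 26 mm above its foot
- tart_b_centre (a point): a finished tart case like the one in the die (56 mm across, 52 mm tall) standing on the tray's far half; bystander, leave alone; centre, 26 mm above its foot
- pot: steel pot 120 mm across, 60 mm tall, with a pastry brush in it, beyond the work; bystander; origin at the centre of its foot
- jar: glass jar with green cap, 72 mm across, 100 mm tall, beyond the work; bystander; origin at the centre of its foot

How it is judged:
By the outcome, as a careful person would: the job done as asked, in the order asked, and still so for the second after the job is handed in, while the arm keeps its last pose, push and grip.
It also fails if it takes over 64 s, if anything falls off the work surface, if the arm or the gripper's body presses on something with over 40 N, if the wrist force passes 120 N, or if a joint passes its speed limit or range.

## Robot

A 6-joint arm with a two-finger parallel gripper is mounted at the origin on the work surface. World frame = base frame: x ahead of the robot, y to its left, z up, the work surface at z = 0. Lengths are in mm, angles in rad, forces in N, time in s.
With the tool pointing down it reaches from about 350 to 975 mm from the base axis. Payload 7.1 kg.
Tool frame: the origin (TCP) lies at the centre of the arm's flange, where the gripper is bolted on; the fingertips stand 182 mm ahead of it and the grasp point (between the pads) lies 163 mm ahead of it; z points along the fingers, y is the line along which they close (so a half turn about z gives the same grasp; the last joint's range is limited). The gripper opens to 88 mm and grips with 3 to 60 N. Pads are 20 mm wide; open, the fingers measure 115 mm over their backs; the gripper's body (75 mm by 178 mm) begins 61 mm behind the grasp point.
Start: joints at [1.191, 0.423, 1.63, -0, 1.089, -0.019], TCP at [220.608, 584.755, 404.675] pointing down, gripper open.
Joint ranges: [-3, 3], [-0.9, 2.11], [0.09, 2.58], [-1.31, 4.45], [0.11, 2.69], [-2.54, 2.54]. Speed limits (rad/s): [2.39, 2.39, 3.01, 3.14, 3.14, 3.14].

## Interface

Orientations are given as a rotation vector (axis times angle).
In Python, from workcell import readout, get_image, ctrl gives the robot as it stands.
- The arm moves only by the tool step_arm, never from a script. Its argument "targets" is a list that holds one entry, the list of rows, each a list of 7 numbers: the shift along the world's x, y, z as a fraction of full scale, then the turn, a rotation vector about the world's x, y, z as a fraction of full scale, then the opening, from 0 (shut) to 1 (fully open). In form: [[[dx, dy, dz, wx, wy, wz, claw], ...]]. A call has exactly 5 rows; each row shifts and turns the commanded pose from where the row before left it; what a row does not reach is not made up. Full scale, the value 1, is 0.05 m for a shift and 4 degrees for a turn. A row lasts 1/8 s, in which the tool goes at most 62.5 mm and 10.7 degrees, less where a joint would pass 70% of its speed; a pose out of reach is approached as far as the arm can. A call with a number of a shift or a turn outside -1 to 1 is refused whole. A call with a gripper value outside its range is refused whole. The fingers move at their own pace and stop on an object; the grip force is fixed at half the most. Time passes only in rows, so rows that do not move let the fingers close, or fill a call up. It gives the time, the measured TCP pose, the force, the opening and the grip force at its end, in the units of the state.
- readout.get_obs(): the state, without advancing time (a new reading comes with each control period).
- get_image(name): name is "scene" or "top"; returns a dict with "pixels" (400x640x3 uint8, red, green, blue), "intrinsics" (3x3 intrinsics, pixels), "extrinsics" (4x4, takes a point from world to camera coordinates). Camera axes: x right, y down, z forward; pixel columns grow to the right and rows downward; lengths in mm; the calibration is good to about 2 mm. A picture is of the moment at which its call begins. There is no depth.
- ctrl.close_job(): hands the job in; it is judged then, once.
The state is a dict: "t": time; "qpos": joint angles; "qvel": joint speeds; "joint_torque": joint torques, N m; "ee_pos": TCP position; "orientation": TCP orientation; "ft_force": force on the tool from outside, world axes, zero at the start; "moment": the same for the moment, N m; "width": finger opening in mm; "grasp_force": force on a finger pad.
Only numpy, scipy, OpenCV 4.12 (cv2) and the standard library are available. Lean on these libraries where they do the work, as an engineer would, in place of code of your own. Each camera call takes 0.05 s, during which the arm holds its last target. There are 200 camera calls.

## Working session

There is one attempt and no reset: what is moved stays moved. The work goes in short steps, Python scripts to look and compute and a tool call to move; the robot and the scene stay as the last step left them, time stands still between calls to the robot, and variables do not carry over. Pictures are saved under pics/ and viewed, at most 10 in all, crops included, and the job is handed in when it is done.

Besides the shell and the picture viewer there is one more tool, called after ">>>" by a JSON object that holds its "api" and its "payload", one argument or row to a line. step_arm: Moves the arm, as the interface text tells. Shift numbers are shares of 0.05 m and turn numbers shares of 4 degrees, none past 1 either way. Its arguments: {"type":"object","properties":{"targets":{"type":"array"}},"required":["targets"]}

```bash
mkdir -p pics; python3 - <<'E'
from workcell import readout, get_image
import cv2,numpy as np
o=readout.get_obs();print(o)
for n in("scene","top"):
    d=get_image(n);cv2.imwrite(f"pics/{n}0.png",d["pixels"][:,:,::-1]);np.savez(f"{n}.npz",K=d["intrinsics"],E=d["extrinsics"])
    print(n,np.round(d["intrinsics"],1).tolist(),np.round(d["extrinsics"],3).tolist())
E
```

```text
{'t': 0.0, 'qpos': array([ 1.19099036e+00,  4.23860292e-01,  1.63071203e+00, -3.42006596e-05,
        1.08860560e+00, -1.90072198e-02]), 'qvel': array([-8.99470882e-05,  2.23920604e-03,  2.11165067e-04, -5.88789233e-04,
       -1.50639029e-04,  4.44571077e-04]), 'joint_torque': array([ 7.16967520e-06, -5.44603944e+01, -2.73665214e+01,  6.42292318e-02,
        2.24117265e-02, -1.17887212e-04]), 'ee_pos': array([220.51552333, 584.49805857, 403.88067726]), 'orientation': array([-5.63596612e-01, -3.09033506e+00,  2.45000343e-03]), 'ft_force': array([-0.69806867, -0.36662264, -0.15868243]), 'moment': array([-0.06677365, -0.01011439, -0.10010402]), 'grasp_force': 0.0, 'width': 87.68269668745356}
scene [[432.1, 0.0, 320.2], [0.0, 432.1, 193.7], [0.0, 0.0, 1.0]] [[-0.3, 0.954, 0.009, 169.422], [0.562, 0.185, -0.806, -285.77], [-0.77, -0.237, -0.592, 1574.332], [0.0, 0.0, 0.0, 1.0]]
top [[403.9, 0.0, 316.3], [0.0, 403.9, 199.3], [0.0, 0.0, 1.0]] [[0.006, -1.0, -0.022, 15.73], [-0.985, -0.002, -0.171, 603.028], [0.171, 0.023, -0.985, 1013.304], [0.0, 0.0, 0.0, 1.0]]
```

View pics/top0.png

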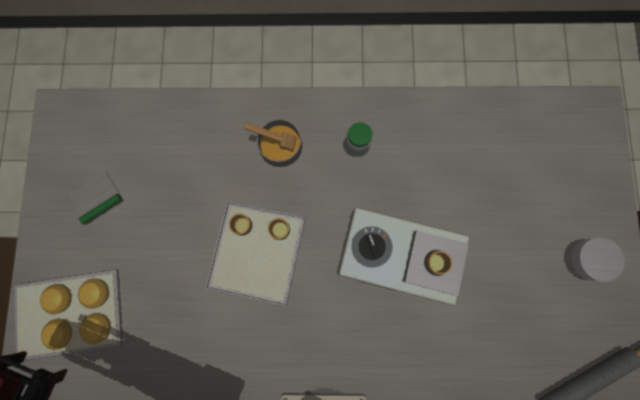

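View pics/scene0.png

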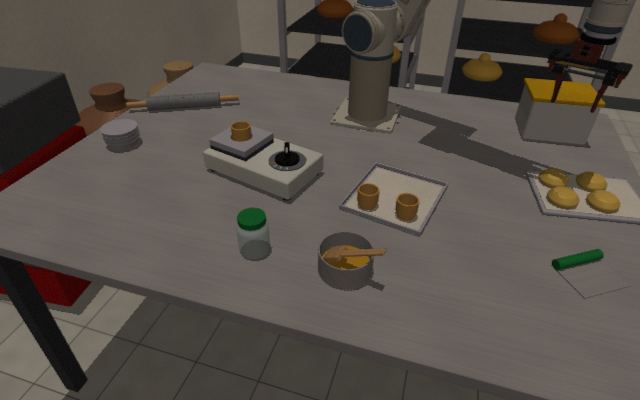

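The top view shows the case in the die at about (438,263), the dial at about (372,247), the tray centred near (255,253) with its tarts at the far side (241,224) and (280,230). The scene view agrees. I'll enlarge the work area for corner picks.

```bash
python3 - <<'E'
import cv2,numpy as np
a=cv2.imread("pics/top0.png")
p=cv2.resize(a[200:310,335:475],None,fx=5.5,fy=5.5,interpolation=cv2.INTER_CUBIC)[:, :770]
p=np.clip(p*1.5,0,255).astype(np.uint8)
for i in range(0,140,10):cv2.putText(p,str(335+i),(int(i*5.5),10),0,.35,(0,0,255));cv2.line(p,(int(i*5.5),12),(int(i*5.5),18),(0,0,255))
for i in range(0,110,10):cv2.putText(p,str(200+i),(0,int(i*5.5)),0,.35,(0,0,255));
cv2.imwrite("pics/crop1.png",p[:600])
E
```

```text
(no output)
```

View pics/crop1.png

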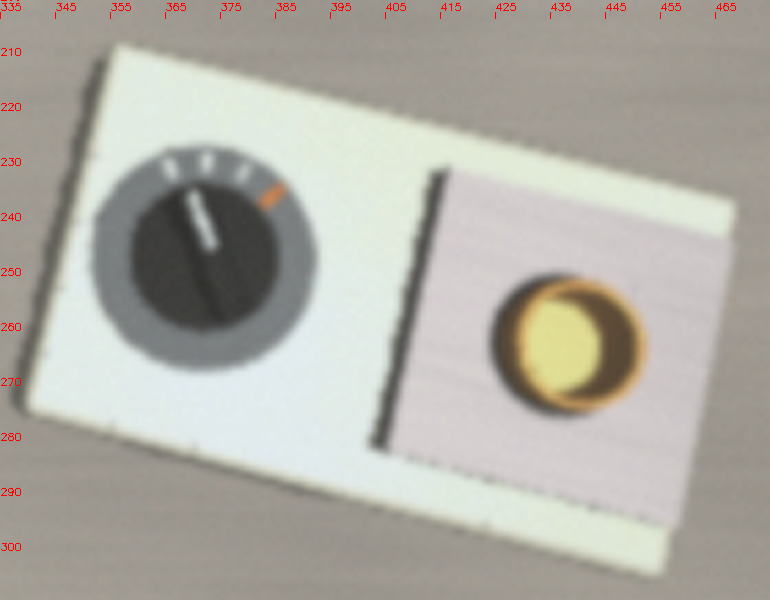

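```bash
cat > h.py <<'E'
import numpy as np
def ray(n,p,z):
    d=np.load(n+".npz");E=d["E"];R=E[:3,:3];t=E[:3,3]
    c=-R.T@t;v=R.T@np.linalg.inv(d["K"])@np.array([p[0],p[1],1.]);return (c+v*(z-c[2])/v[2])[:2]
def C(u,v):return(335+u/5.5,200+v/5.5)
E
python3 - <<'E'
from h import *
pr=lambda n,x:print(n,np.round(x,1).tolist())
pr("case",ray("top",C(582,344),130)); pr("dial",ray("top",C(205,257),77))
f=[ray("top",C(*p),96) for p in((442,168),(737,240),(680,527),(385,452))];pr("die",np.mean(f,0));pr("f",f)
b=[ray("top",C(*p),66) for p in((117,45),(737,203),(660,576),(27,410))];pr("press",np.mean(b,0));pr("b",b)
e=b[0]-b[1];y=np.degrees(np.arctan2(e[1],e[0]))-90;e=b[3]-b[2];print("yaw",y,np.degrees(np.arctan2(e[1],e[0]))-90)
t=[ray("top",p,16) for p in((229,206),(303,217),(287,303),(209,288))];pr("tray",np.mean(t,0));pr("t",t)
q=[ray("top",C(*p),109) for p in((212,248),(192,193))];d=q[1]-q[0];pr("bar",q);print(np.degrees(np.arctan2(d[1],d[0])))
pr("tarts",[ray("top",p,56) for p in((241,224),(280,230))])
from scipy.spatial.transform import Rotation as R
M=R.from_rotvec([-5.63596612e-01,-3.09033506e+00,2.45e-3]).as_matrix();print(M.round(3))
E
```

```text
case [438.3, -278.9]
dial [477.7, -124.2]
die [438.4, -279.0]
f [[517.1, -229.4], [485.3, -359.4], [360.0, -327.3], [391.4, -199.8]]
press [456.6, -206.7]
b [[577.4, -86.0], [504.2, -371.0], [336.6, -326.8], [408.3, -43.0]]
yaw -14.396795695963718 -14.174649917510152
tray [463.8, 176.7]
t [[590.2, 257.3], [560.4, 54.5], [333.7, 93.8], [370.7, 301.1]]
bar [[479.9, -123.7], [504.3, -115.3]]
19.09397504640565
tarts [[536.4, 214.1], [521.1, 111.7]]
[[-0.936  0.353 -0.001]
 [ 0.353  0.936 -0.001]
 [-0.    -0.002 -1.   ]]
```

>>> {"api": "step_arm", "payload": {
  "targets": [
    [[0.5,-0.5,0,0,0,0,1],[0.85,-0.85,0,0,0,0,1],[0.85,-0.85,0,0,0,0,1],[0.85,-0.85,0,0,0,0,1],[0.85,-0.85,0,0,0,0,1]]
  ]
}}

```text
t: 0.72
ee_pos: [416.6, 388.2, 404.5]
orientation: [-0.563, -3.09, 0.0]
ft_force: [0.1, 1.2, 0.4]
width: 87.8
grasp_force: 0.0
```

>>> {"api": "step_arm", "payload": {
  "targets": [
    [[0.2,-1,0,0,0,0,1],[0.1,-1,0,0,0,0,1],[0,-1,0,0,0,0,1],[0,-1,0,0,0,0,1],[0,-1,0,0,0,0,1]]
  ]
}}

```text
t: 1.35
ee_pos: [430.3, 138.2, 404.5]
orientation: [-0.563, -3.09, 0.0]
ft_force: [0.2, 0.0, -0.7]
width: 87.7
grasp_force: 0.0
```

>>> {"api": "step_arm", "payload": {
  "targets": [
    [[0,-1,0,0,0,0,1],[0,-1,0,0,0,0,1],[0,-1,0,0,0,0,1],[0,-1,0,0,0,0,1],[0,-1,0,0,0,0,1]]
  ]
}}

```text
t: 1.98
ee_pos: [430.2, -111.8, 404.6]
orientation: [-0.564, -3.091, -0.0]
ft_force: [0.8, 0.2, 0.7]
width: 88.0
grasp_force: 0.0
```

>>> {"api": "step_arm", "payload": {
  "targets": [
    [[0,-1,0,0,0,0,1],[0,-0.9,0,0,0,0,1],[0,-0.6,0,0,0,0,1],[0,0,0,0,0,0,1],[0,0,0,0,0,0,1]]
  ]
}}

```text
t: 2.6
ee_pos: [430.3, -234.6, 404.3]
orientation: [-0.564, -3.09, -0.001]
ft_force: [0.7, 0.4, -1.9]
width: 88.0
grasp_force: 0.0
```

>>> {"api": "step_arm", "payload": {
  "targets": [
    [[0.15,-0.5,-0.4,0,0,0,1],[0,-0.38,-0.8,0,0,0,1],[0,0,0,0,0,0,1],[0,0,0,0,0,0,1],[0,0,0,0,0,0,1]]
  ]
}}

```text
t: 3.22
ee_pos: [438.5, -278.6, 346.1]
orientation: [0.562, 3.089, -0.001]
ft_force: [-0.1, 0.2, 0.0]
width: 87.8
grasp_force: 0.0
```

```bash
python3 - <<'E'
from workcell import get_image
import cv2,numpy as np
p=[cv2.resize(get_image(n)["pixels"][s][:,:,::-1],(400,400),interpolation=cv2.INTER_CUBIC) for n,s in(("scene",np.s_[50:190,180:320]),("top",np.s_[200:320,370:490]))]
cv2.imwrite("pics/pre.png",np.clip(np.hstack(p)*1.5,0,255).astype(np.uint8))
E
```

```text
(no output)
```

View pics/pre.png

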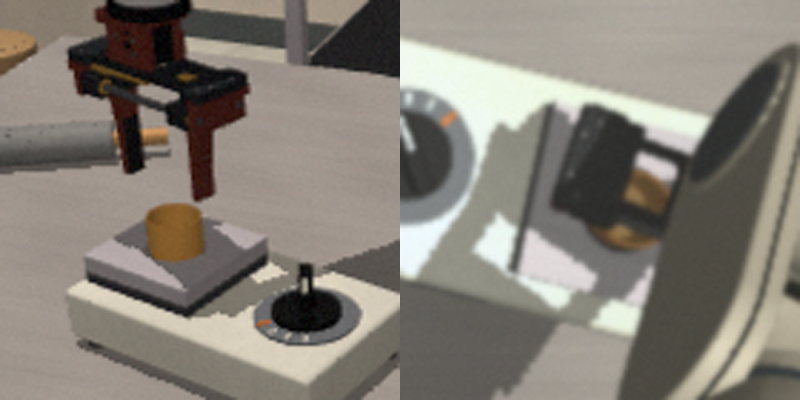

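The picture shows the open fingers, at (135,165) and (202,190), above and either side of the case at (175,232) in the left half. They are well aligned, so I'll descend and close.

>>> {"api": "step_arm", "payload": {
  "targets": [
    [[0,0,-0.4,0,0,0,1],[0,0,-0.4,0,0,0,1],[0,0,-0.3,0,0,0,1],[0,0,-0.16,0,0,0,1],[0,0,0,0,0,0,1]]
  ]
}}

```text
t: 3.95
ee_pos: [438.1, -279.2, 281.4]
orientation: [-0.563, -3.09, -0.0]
ft_force: [-0.4, 0.8, 0.9]
width: 87.6
grasp_force: 0.0
```

>>> {"api": "step_arm", "payload": {
  "targets": [
    [[0,0,0,0,0,0,0.75],[0,0,0,0,0,0,0.65],[0,0,0,0,0,0,0.55],[0,0,0,0,0,0,0.55],[0,0,0,0,0,0,0.55]]
  ]
}}

```text
t: 4.58
ee_pos: [438.2, -279.3, 282.0]
orientation: [0.564, 3.09, -0.0]
ft_force: [-0.3, 1.2, 4.0]
width: 56.1
grasp_force: 30.0
```

>>> {"api": "step_arm", "payload": {
  "targets": [
    [[0,0,0.1,0,0,0,0.5],[0,0,0.2,0,0,0,0.5],[0,0,0.4,0,0,0,0.5],[0,0,0.5,0,0,0,0.5],[0,0,0.4,0,0,0,0.5]]
  ]
}}

```text
t: 5.2
ee_pos: [438.1, -279.3, 363.2]
orientation: [0.563, 3.09, -0.001]
ft_force: [-0.4, 0.1, -0.4]
width: 56.6
grasp_force: 30.0
```

>>> {"api": "step_arm", "payload": {
  "targets": [
    [[0,0.2,0,0,0,0,0.5],[0,0.4,0,0,0,0,0.5],[0,0.6,0,0,0,0,0.5],[0,0.7,0,0,0,0,0.5],[0,0.7,0,0,0,0,0.5]]
  ]
}}

```text
t: 5.82
ee_pos: [437.2, -147.0, 360.6]
orientation: [-0.563, -3.088, -0.001]
ft_force: [-0.7, -0.6, 0.4]
width: 56.7
grasp_force: 30.0
```

>>> {"api": "step_arm", "payload": {
  "targets": [
    [[0,0.7,0,0,0,0,0.5],[0,0.7,0,0,0,0,0.5],[0,0.7,0,0,0,0,0.5],[0,0.7,0,0,0,0,0.5],[0,0.7,0,0,0,0,0.5]]
  ]
}}

```text
t: 6.45
ee_pos: [436.8, 27.8, 360.7]
orientation: [-0.562, -3.089, 0.001]
ft_force: [1.1, -0.5, -0.1]
width: 56.4
grasp_force: 30.0
```

>>> {"api": "step_arm", "payload": {
  "targets": [
    [[-0.1,0.7,0,0,0,0,0.5],[-0.2,0.7,0,0,0,0,0.5],[-0.2,0.7,0,0,0,0,0.5],[-0.1,0.6,0,0,0,0,0.5],[-0.1,0.5,0,0,0,0,0.5]]
  ]
}}

```text
t: 7.08
ee_pos: [401.3, 187.3, 360.7]
orientation: [-0.561, -3.089, 0.002]
ft_force: [0.5, -0.5, -0.2]
width: 56.2
grasp_force: 30.0
```

>>> {"api": "step_arm", "payload": {
  "targets": [
    [[0,0,-0.5,0,0,0,0.5],[0,0,-0.8,0,0,0,0.5],[0,0,-0.8,0,0,0,0.5],[0,0,-0.5,0,0,0,0.5],[0,0,-0.2,0,0,0,0.5]]
  ]
}}

```text
t: 7.7
ee_pos: [401.4, 185.9, 219.8]
orientation: [-0.562, -3.087, 0.004]
ft_force: [0.0, -0.7, 0.3]
width: 56.6
grasp_force: 30.0
```

```bash
python3 - <<'E'
from workcell import get_image
import cv2,numpy as np
p=[cv2.resize(get_image(n)["pixels"][s][:,:,::-1],(400,400),interpolation=cv2.INTER_CUBIC) for n,s in(("scene",np.s_[110:250,320:460]),("top",np.s_[190:320,190:320]))]
cv2.imwrite("pics/place.png",np.clip(np.hstack(p)*1.5,0,255).astype(np.uint8))
E
```

```text
(no output)
```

View pics/place.png

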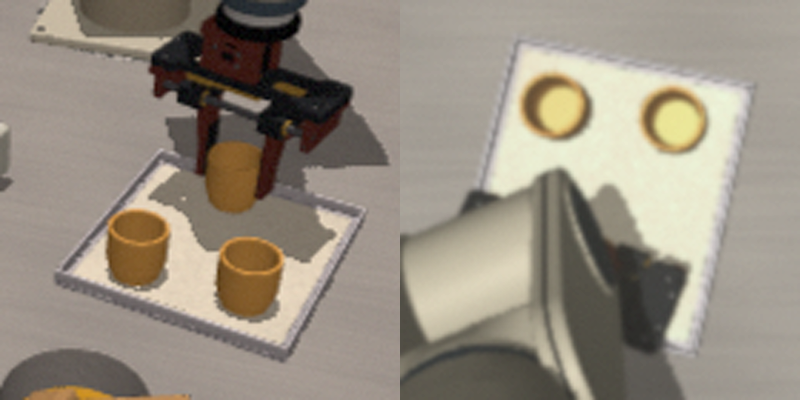

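The left half shows the case upright in the fingers at (235,178), over the clear half of the tray and well away from the tarts at (137,245) and (250,275). Now I'll lower it slowly.

>>> {"api": "step_arm", "payload": {
  "targets": [
    [[0,0,-0.1,0,0,0,0.5],[0,0,-0.06,0,0,0,0.5],[0,0,-0.03,0,0,0,0.5],[0,0,0,0,0,0,0.5],[0,0,0,0,0,0,0.5]]
  ]
}}

```text
t: 8.43
ee_pos: [403.2, 185.7, 212.3]
orientation: [0.564, 3.09, 0.0]
ft_force: [-0.2, -0.2, -0.5]
width: 56.4
grasp_force: 30.0
```

>>> {"api": "step_arm", "payload": {
  "targets": [
    [[0,0,-0.04,0,0,0,0.5],[0,0,-0.03,0,0,0,0.5],[0,0,-0.01,0,0,0,0.5],[0,0,0,0,0,0,0.5],[0,0,0,0,0,0,0.5]]
  ]
}}

```text
t: 9.05
ee_pos: [403.1, 185.8, 208.2]
orientation: [-0.564, -3.091, 0.0]
ft_force: [-0.4, -0.4, -0.1]
width: 56.3
grasp_force: 30.0
```

>>> {"api": "step_arm", "payload": {
  "targets": [
    [[0,0,-0.015,0,0,0,0.5],[0,0,-0.01,0,0,0,0.5],[0,0,0,0,0,0,0.5],[0,0,0,0,0,0,0.5],[0,0,0,0,0,0,0.5]]
  ]
}}

```text
t: 9.68
ee_pos: [403.1, 185.8, 207.9]
orientation: [0.563, 3.09, 0.0]
ft_force: [-2.6, -0.9, 16.3]
width: 56.3
grasp_force: 30.0
```

Contact is firm (16 N), so I'll ease off slightly, then open gradually.

>>> {"api": "step_arm", "payload": {
  "targets": [
    [[0,0,0.015,0,0,0,0.5],[0,0,0,0,0,0,0.66],[0,0,0,0,0,0,0.7],[0,0,0,0,0,0,0.85],[0,0,0,0,0,0,1]]
  ]
}}

```text
t: 10.3
ee_pos: [403.1, 185.7, 207.6]
orientation: [-0.564, -3.09, 0.0]
ft_force: [-0.4, -0.1, -0.3]
width: 77.8
grasp_force: 0.0
```

>>> {"api": "step_arm", "payload": {
  "targets": [
    [[0,0,0,0,0,0,1],[0,0,0.2,0,0,0,1],[0,0,0.5,0,0,0,1],[0,0,0.8,0,0,0,1],[0,0,0.8,0,0,0,1]]
  ]
}}

```text
t: 10.92
ee_pos: [402.9, 185.7, 324.3]
orientation: [-0.564, -3.09, 0.0]
ft_force: [0.9, 0.0, 0.3]
width: 87.9
grasp_force: 0.0
```

>>> {"api": "step_arm", "payload": {
  "targets": [
    [[0.15,-0.3,0,0,0,1,0.9],[0.15,-0.6,0,0,0,1,0.8],[0.15,-0.7,0,0,0,1,0.7],[0.15,-0.7,0,0,0,1,0.6],[0.15,-0.7,0,0,0,1,0.6]]
  ]
}}

```text
t: 11.55
ee_pos: [440.6, 34.6, 323.4]
orientation: [0.015, 3.141, 0.0]
ft_force: [1.0, 0.4, 0.2]
width: 53.0
grasp_force: 0.0
```

>>> {"api": "step_arm", "payload": {
  "targets": [
    [[0.15,-0.7,0,0,0,1,0.6],[0.15,-0.7,0,0,0,1,0.6],[0.15,-0.7,0,0,0,1,0.6],[0.15,-0.6,0,0,0,1,0.6],[0.15,-0.5,0,0,0,1,0.6]]
  ]
}}

```text
t: 12.18
ee_pos: [478.1, -125.5, 323.4]
orientation: [-0.53, 3.096, -0.0]
ft_force: [-0.3, 0.2, -0.6]
width: 52.5
grasp_force: 0.0
```

>>> {"api": "step_arm", "payload": {
  "targets": [
    [[0,0,0,0,0,0.1,0.6],[0,0,0,0,0,0,0.6],[0,0,0,0,0,0,0.6],[0,0,0,0,0,0,0.6],[0,0,0,0,0,0,0.6]]
  ]
}}

```text
t: 12.8
ee_pos: [478.1, -123.8, 322.7]
orientation: [0.539, -3.095, -0.0]
ft_force: [0.3, 0.5, -0.1]
width: 53.1
grasp_force: 0.0
```

```bash
python3 - <<'E'
from workcell import get_image,readout
import cv2,numpy as np
from scipy.spatial.transform import Rotation as R
o=readout.get_obs();M=R.from_rotvec(o["orientation"]).as_matrix();print(o["ee_pos"],np.degrees(np.arctan2(M[1,1],M[0,1])),M[:,2].round(4),o["qpos"].round(2))
p=[cv2.resize(get_image(n)["pixels"][s][:,:,::-1],(400,400),interpolation=cv2.INTER_CUBIC) for n,s in(("scene",np.s_[80:210,200:330]),("top",np.s_[190:320,190:320]))]
cv2.imwrite("pics/dial.png",np.clip(np.hstack(p)*1.5,0,255).astype(np.uint8))
E
```

```text
[ 478.06257977 -123.82602153  322.70566482] 109.75895090836934 [-1.e-04  0.e+00 -1.e+00] [-0.28  0.35  1.98 -0.    0.81 -2.19]
```

View pics/dial.png

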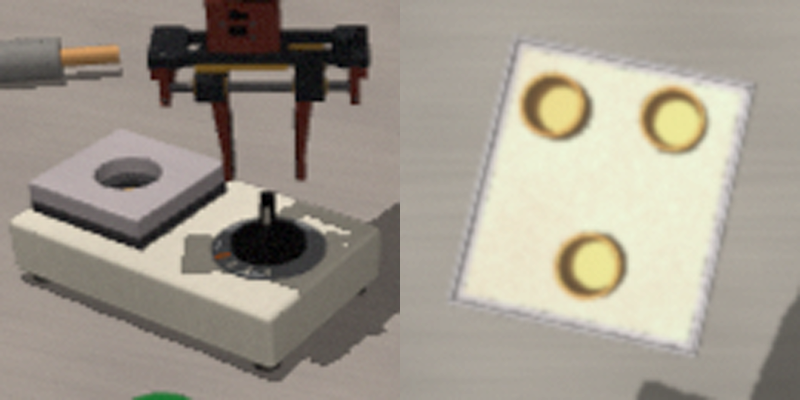

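The right half shows the case upright on the tray's clear half at (590,265), with the tarts unmoved. On the left the die is empty and the fingers straddle the dial bar at (267,205).

>>> {"api": "step_arm", "payload": {
  "targets": [
    [[0,0,-0.3,0,0,0,0.6],[0,0,-0.4,0,0,0,0.6],[0,0,-0.3,0,0,0,0.6],[0,0,-0.16,0,0,0,0.6],[0,0,0,0,0,0,0.6]]
  ]
}}

```text
t: 13.52
ee_pos: [478.0, -124.2, 264.0]
orientation: [0.538, -3.094, -0.001]
ft_force: [0.6, 0.3, 0.3]
width: 52.3
grasp_force: 0.0
```

>>> {"api": "step_arm", "payload": {
  "targets": [
    [[0,0,0,0,0,0,0.4],[0,0,0,0,0,0,0.25],[0,0,0,0,0,0,0.15],[0,0,0,0,0,0,0.05],[0,0,0,0,0,0,0]]
  ]
}}

```text
t: 14.15
ee_pos: [477.9, -123.6, 264.9]
orientation: [0.537, -3.095, -0.002]
ft_force: [-0.8, 6.4, 4.8]
width: 14.0
grasp_force: 30.0
```

>>> {"api": "step_arm", "payload": {
  "targets": [
    [[0,0,0,0,0,0,0],[0,0,0,0,0,0,0],[0,0,0,0,0,0,0],[0,0,0,0,0,0,0],[0,0,0,0,0,0,0]]
  ]
}}

```text
t: 14.78
ee_pos: [477.9, -123.6, 264.9]
orientation: [0.538, -3.095, -0.002]
ft_force: [-0.6, 5.1, 4.5]
width: 13.6
grasp_force: 30.0
```

```bash
python3 - <<'E'
from workcell import readout
o=readout.get_obs();print({k:o[k].round(2) if k!="width" and k!="grasp_force" and k!="t" else o[k] for k in o})
E
```

```text
{'t': 14.775, 'qpos': array([-0.28,  0.46,  2.  ,  0.  ,  0.68, -2.19]), 'qvel': array([-0.,  0.,  0.,  0.,  0., -0.]), 'joint_torque': array([ -2.78, -44.52, -17.65,  -1.01,  -0.61,   0.06]), 'ee_pos': array([ 477.92, -123.59,  264.89]), 'orientation': array([ 0.54, -3.09, -0.  ]), 'ft_force': array([-0.56,  5.14,  4.48]), 'moment': array([1.04, 0.05, 0.07]), 'grasp_force': 29.984127581119537, 'width': 13.618264965457678}
```

>>> {"api": "step_arm", "payload": {
  "targets": [
    [[0,0.01,0,0,0,-0.3,0],[0,0,0,0,0,-0.7,0],[0,0,0,0,0,-0.8,0],[0,0,0,0,0,-0.8,0],[0,0,0,0,0,-0.8,0]]
  ]
}}

```text
t: 15.4
ee_pos: [477.9, -123.3, 264.9]
orientation: [0.164, -3.137, -0.002]
ft_force: [-1.4, 5.8, 5.9]
width: 13.8
grasp_force: 30.0
```

>>> {"api": "step_arm", "payload": {
  "targets": [
    [[0,0,0,0,0,-0.8,0],[0,0,0,0,0,-0.8,0],[0,0,0,0,0,-0.8,0],[0,0,0,0,0,-0.8,0],[0,0,0,0,0,-0.8,0]]
  ]
}}

```text
t: 16.02
ee_pos: [477.9, -123.1, 264.9]
orientation: [-0.274, -3.129, -0.002]
ft_force: [-1.0, 7.9, 5.7]
width: 13.5
grasp_force: 30.0
```

>>> {"api": "step_arm", "payload": {
  "targets": [
    [[0,0,0,0,0,-0.8,0],[0,0,0,0,0,-0.8,0],[0,0,0,0,0,-0.8,0],[0,0,0,0,0,-0.8,0],[0,0,0,0,0,-0.8,0]]
  ]
}}

```text
t: 16.65
ee_pos: [478.0, -122.9, 264.9]
orientation: [-0.707, -3.06, -0.002]
ft_force: [-0.7, 9.1, 5.8]
width: 13.9
grasp_force: 30.0
```

>>> {"api": "step_arm", "payload": {
  "targets": [
    [[0,0,0,0,0,-0.8,0],[0,0,0,0,0,-0.8,0],[0,0,0,0,0,-0.8,0],[0,0,0,0,0,-0.8,0],[0,0,0,0,0,-0.8,0]]
  ]
}}

```text
t: 17.27
ee_pos: [478.1, -122.7, 264.9]
orientation: [-1.126, -2.932, -0.003]
ft_force: [-0.8, 10.7, 5.3]
width: 13.9
grasp_force: 30.0
```

```bash
python3 - <<'E'
from workcell import readout
import numpy as np
from scipy.spatial.transform import Rotation as R
o=readout.get_obs();M=R.from_rotvec(o["orientation"]).as_matrix();print(o["ee_pos"],np.degrees(np.arctan2(M[1,1],M[0,1])),o["moment"].round(2),o["qpos"].round(2))
E
```

```text
[ 478.11300148 -122.71454221  264.89966061] 47.972054759138985 [ 1.96 -0.05  0.23] [-0.28  0.46  2.    0.    0.68 -1.12]
```

>>> {"api": "step_arm", "payload": {
  "targets": [
    [[0,0,0,0,0,-0.7,0],[0,0,0,0,0,-0.6,0],[0,0,0,0,0,-0.4,0],[0,0,0,0,0,-0.2,0],[0,0,0,0,0,0,0]]
  ]
}}

```text
t: 17.9
ee_pos: [478.2, -122.6, 264.9]
orientation: [-1.316, -2.852, -0.003]
ft_force: [1.2, 12.4, 5.4]
width: 13.8
grasp_force: 30.0
```

```bash
python3 - <<'E'
from workcell import get_image,readout
import cv2,numpy as np
from scipy.spatial.transform import Rotation as R
o=readout.get_obs();M=R.from_rotvec(o["orientation"]).as_matrix();print(o["ee_pos"],np.degrees(np.arctan2(M[1,1],M[0,1])),o["moment"].round(2),o["ft_force"].round(1))
p=[cv2.resize(get_image(n)["pixels"][s][:,:,::-1],(400,550),interpolation=cv2.INTER_CUBIC) for n,s in(("scene",np.s_[120:210,210:290]),("top",np.s_[200:310,390:470]))]
cv2.imwrite("pics/held.png",np.clip(np.hstack(p)*1.7,0,255).astype(np.uint8))
E
```

```text
[ 478.16421571 -122.64638489  264.90907524] 40.467254219605984 [ 2.01 -0.11  0.2 ] [ 1.2 12.4  5.4]
```

View pics/held.png

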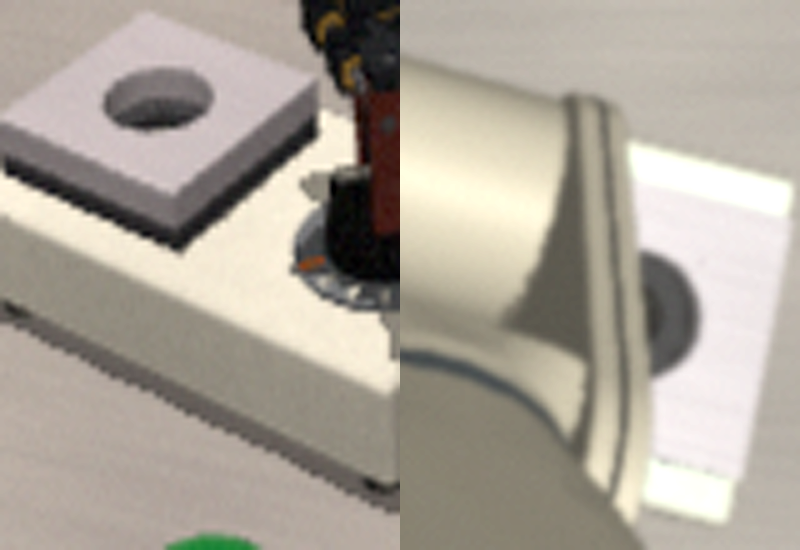

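The die's crumb hole now looks dark at (160,110), with no brass showing, and the moment (0.2 N m) matches the third click. One closer check of the pointer against the orange mark.

```bash
python3 - <<'E'
from workcell import get_image
import cv2,numpy as np
d=get_image("scene");K,E=d["intrinsics"],d["extrinsics"]
s=9;x0,y0=258,135
p=cv2.resize(d["pixels"][y0:y0+60,x0:x0+64][:,:,::-1],None,fx=s,fy=s,interpolation=cv2.INTER_CUBIC)
p=np.clip(p*1.9,0,255).astype(np.uint8)
for a,c in((1.2,(0,0,255)),(1.1,(255,0,0)),(1.3,(0,255,0))):
    th=np.radians(20.1)-a
    for r,z in((30,109),(15,109)):
        q=E[:3,:3]@np.array([477.6+r*np.cos(th),-124.2+r*np.sin(th),z])+E[:3,3];q=K@q;q=q[:2]/q[2]
        cv2.circle(p,(int((q[0]-x0+.5)*s),int((q[1]-y0+.5)*s)),2,c,-1)
cv2.imwrite("pics/held2.png",p)
E
```

```text
(no output)
```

View pics/held2.png

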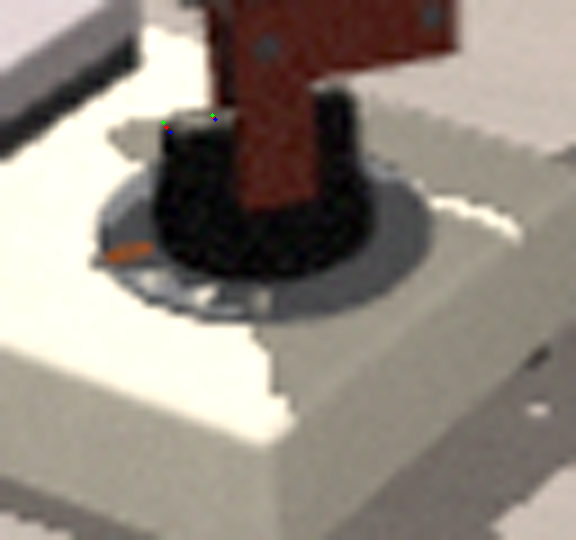

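The bar's pointer end at (165,128) lies on the predicted third-click position, towards the orange mark at (130,250). I'll add a slight turn against grip give, then hand in while holding.

>>> {"api": "step_arm", "payload": {
  "targets": [
    [[0,0,0,0,0,-0.15,0],[0,0,0,0,0,0,0],[0,0,0,0,0,0,0],[0,0,0,0,0,0,0],[0,0,0,0,0,0,0]]
  ]
}}

```text
t: 18.68
ee_pos: [478.2, -122.6, 264.9]
orientation: [-1.33, -2.845, -0.003]
ft_force: [0.7, 11.6, 4.2]
width: 13.9
grasp_force: 30.0
```

```bash
python3 - <<'E'
from workcell import readout,ctrl
o=readout.get_obs();print(o["t"],o["moment"].round(2),o["ft_force"].round(1),o["grasp_force"],o["width"])
if o["grasp_force"]>20: print(ctrl.close_job())
E
```

```text
18.675 [ 2.05 -0.09  0.18] [ 0.7 11.6  4.2] 29.982624650001526 13.904654775900712
the job is handed in; nothing more can be done
None
```

I set the tart case down upright on the clear half of the tray, then turned the dial to the third click (about 1.2 rad by the wrist's turn) and was still holding it when I handed the job in at 18.7 s.

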